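# Wipe the flip lids of the portion box shut

### The arm

A 6-joint arm with a two-finger parallel gripper is mounted at the origin on a cart in front of the work surface, level with it; the furniture and walls round the work are solid. World frame = base frame: x ahead of the robot, y to its left, z up, the work surface at z = 0. Lengths are in mm, angles in rad, forces in N, time in s.
With the tool pointing down it reaches from about 350 to 975 mm from the base axis. Payload 7.1 kg.
Tool frame: the origin (TCP) lies at the very end of the fingers, on their centre line; the grasp point (between the pads) lies ctrl.hold_point_z behind it (ctrl.hold_point_z is the distance from the TCP to the grasp point, in mm); z points along the fingers, y is the line along which they close (so a half turn about z gives the same grasp; the last joint's range is limited). The gripper opens to 88 mm and grips with 3 to 60 N. Pads are 20 mm wide; open, the fingers measure 115 mm over their backs; the gripper's body (75 mm by 178 mm) begins 61 mm behind the grasp point.
Start: joints at [1.092, 0.423, 1.63, -0, 1.089, -0.019], TCP at [277.323, 560.086, 200.475] pointing down, gripper open.
Joint ranges: [-3, 3], [-0.9, 2.11], [0.09, 2.58], [-1.31, 4.45], [0.11, 2.69], [-2.54, 2.54]. Speed limits (rad/s): [2.39, 2.39, 3.01, 3.14, 3.14, 3.14].

### API

Orientations are given as a rotation vector (axis times angle).
In Python, from workcell import ctrl gives the robot as it stands. The module is installed in compiled form; this text tells all that it offers.
- The arm moves only by the shell command python3 -m creep 'ROWS'. ROWS is JSON, a list of rows, each an object with "translation": the shift along the tool's x, y, z in mm, a list of three; "angular": the turn, a rotation vector about the tool's x, y, z in rad, a list of three; "jaw": the opening, from 0 (shut) to 1 (fully open). A call has exactly 8 rows; each row is the pose to reach, as a shift and turn from the pose commanded when the call began, along the tool's axes at that moment; what a row does not reach only later rows make up. A row lasts 1/8 s, in which the tool goes at most 62.5 mm and 10.7 degrees, less where a joint would pass 70% of its speed; a pose out of reach is approached as far as the arm can. A call with a gripper value outside its range is refused whole. The fingers move at their own pace and stop on an object; the grip force is fixed at half the most. Time passes only in rows, so rows that repeat a pose let the fingers close, or fill a call up. It gives the time, the measured TCP pose, the force, the opening and the grip force at its end, in the units of the state.
- ctrl.get_obs(): the state, without advancing time (a new reading comes with each control period).
- ctrl.get_image(name): name is "scene" or "top"; returns the picture (480x640x3 uint8, red, green, blue); there is no depth.
- ctrl.camera_info(name): a dict with "camera_matrix" (3x3 intrinsics, pixels), "distortion" ([k1, k2, p1, p2, k3] as OpenCV has them; the pictures are not rectified), "world_from_camera" (4x4, takes a point from camera to world coordinates). Camera axes: x right, y up, looking along -z (the intrinsics and any distortion apply to the point x, -y, -z); pixel columns grow to the right and rows downward; lengths in mm; the calibration is good to about 2 mm. A picture is of the moment at which its call begins. camera_info takes no time and is no camera call.
- ctrl.close_job(): hands the job in; it is judged then, once.
Trained networks look in the newest picture that a camera, given by its name, has taken for a name from the list of things; names that differ only in an ending like _2 or _b are one class to them, and where a whole thing is asked for, a point or a joint stands for the part that bears it (a point fixed in the world has none). Each returns a list of dicts, best first, with "score" (0 to 1); they miss things now and then, are a little off and sometimes report something else, mostly with a low value. They report only what shows in the picture. A call takes as long as a camera call.
- ctrl.look_for(camera, label): "rect" ([left, top, right, bottom] in pixels, round what is visible of it).
The state is a dict: "t": time; "qpos": joint angles; "qvel": joint speeds; "joint_torque": joint torques, N m; "ee_pos": TCP position; "orientation": TCP orientation; "ft_force": force on the tool from outside, world axes, zero at the start; "moment": the same for the moment, N m; "width": finger opening in mm; "grasp_force": force on a finger pad.
Only numpy, scipy, OpenCV 4.12 (cv2) and the standard library are available. Lean on these libraries where they do the work, as an engineer would, in place of code of your own. Each camera call takes 0.05 s, during which the arm holds its last target. There are 200 camera calls.

### The job

The four flip lids of the white portion box were left standing ajar: shut them all, in order, by running the fingertips lightly along the top of the row from its hinge end, so that each lid is folded down flat before the next. Do it in one low run, keeping the fingertips over the middle of the row and never more than about 5 cm above it until the last lid is shut, then move clear. Do not force any lid wide open, do not pick up, tip or push the box away, and leave the mug and the jam tubs where they are.

Things in the scene. Friction and masses are not known exactly. Their poses are not given: they have to be found in the camera images.
- portion_box: White plastic portion box on rubber feet, loose on the table (z = 0): 176 long (its x) x 46 wide x 48 mm tall with lids shut, 0.9 to 1.6 kg. Origin: centre of its underside, z up. Four compartments in a row along x, each with a flat grey flip lid hinged at its -x edge. The -x end (lid 1, hinge end of the row) is the one nearer the robot; the row runs away from it (yaw -0.5 to 0.9).
- lid1 (a joint): Hinge of the first (hinge end of the row) lid, rad: 0 shut, larger more open (stop at 1.2). Hinge line along the box's y at x = -84 mm, 46.5 mm above the table. The lid stays at any angle; about 0.2 N at its free edge moves it. Pressed down, or wiped from hinge towards free edge, it shuts; pushed the other way it opens.
- lid1_edge (a point): Middle of the free (+x) edge of the first (hinge end of the row) lid, on its upper face, 41 mm from its hinge line. Lid: 40 long (x), 45 wide, 3 mm thick; shut, its upper face is 48 mm above the table. A thumb tab near this edge sticks out 7 mm over the box's -y side.
- lid2 (a joint): Hinge of the second lid, rad: 0 shut, larger more open (stop at 1.2). Hinge line along the box's y at x = -42 mm, 46.5 mm above the table. The lid stays at any angle; about 0.2 N at its free edge moves it. Pressed down, or wiped from hinge towards free edge, it shuts; pushed the other way it opens.
- lid2_edge (a point): Middle of the free (+x) edge of the second lid, on its upper face, 41 mm from its hinge line. Lid: 40 long (x), 45 wide, 3 mm thick; shut, its upper face is 48 mm above the table. A thumb tab near this edge sticks out 7 mm over the box's -y side.
- lid3 (a joint): Hinge of the third lid, rad: 0 shut, larger more open (stop at 1.2). Hinge line along the box's y at x = 0 mm, 46.5 mm above the table. The lid stays at any angle; about 0.2 N at its free edge moves it. Pressed down, or wiped from hinge towards free edge, it shuts; pushed the other way it opens.
- lid3_edge (a point): Middle of the free (+x) edge of the third lid, on its upper face, 41 mm from its hinge line. Lid: 40 long (x), 45 wide, 3 mm thick; shut, its upper face is 48 mm above the table. A thumb tab near this edge sticks out 7 mm over the box's -y side.
- lid4 (a joint): Hinge of the fourth lid, rad: 0 shut, larger more open (stop at 1.2). Hinge line along the box's y at x = 42 mm, 46.5 mm above the table. The lid stays at any angle; about 0.2 N at its free edge moves it. Pressed down, or wiped from hinge towards free edge, it shuts; pushed the other way it opens.
- lid4_edge (a point): Middle of the free (+x) edge of the fourth lid, on its upper face, 41 mm from its hinge line. Lid: 40 long (x), 45 wide, 3 mm thick; shut, its upper face is 48 mm above the table. A thumb tab near this edge sticks out 7 mm over the box's -y side.
- white_mug: White mug, 90 x 130 x 96 mm, upright on the other side of the table; not part of the job. Origin: centre of its underside.
- jam_1: Small portion tub of jam, 37 x 50 x 16 mm, on the table close beside the box (its -y side); not part of the job. Origin: centre of its underside.
- jam_3: A second such portion tub, 37 x 50 x 16 mm, beside the first one and farther along the box; not part of the job. Origin: centre of its underside.

How it is judged (in metres and radians):
On the way, in this order (a step that is already met when the one before it is completed fails the run):
1. lid 1 is shut (value of joint lid1 below 0.12 rad), for 0.1 s.
2. lid 2 is shut (value of joint each of lid1, lid2 below 0.12 rad), for 0.1 s.
3. lid 3 is shut (all of step 2 and value of joint lid3 below 0.12 rad), for 0.1 s.
4. lid 4 is shut (all of step 3 and value of joint lid4 below 0.12 rad), for 0.1 s.
At the end, for the whole second after the job is handed in: All four lids are shut (each within 0.12 rad, that is its free edge within 5 mm of flat), and the box stands level and at rest within 30 mm of where it was (all of step 4 and distance of portion_box from where it was at the start of the episode below 0.03 m and angle between portion_box's own z axis and vertical below 0.05 rad and linear speed of portion_box below 0.01 m/s); the robot touches nothing.
It fails at once if the fingers leave the row between the first lid's shutting and the last's (tips over about 70 mm above it or 26 mm beside its middle) (value of joint lid1 below 0.12 rad and not (value of joint lid4 below 0.12 rad) and (z of the grasp point in the frame of portion_box above 0.138 m or y of the grasp point in the frame of portion_box above 0.026 m or y of the grasp point in the frame of portion_box below -0.026 m)).
It fails at once if a lid is forced wide open (over 1.05 rad) (value of joint any of lid1, lid2, lid3, lid4 above 1.05 rad).
It fails at once if the box or a lid is pressed or pushed with more than 25 N (contact force between any of the arm, the fingers and portion_box above 25 N).
It fails at once if the box is lifted over 10 mm, tipped over 0.15 rad or pushed more than 30 mm from its place (height (world z) of portion_box above 0.01 m or angle between portion_box's own z axis and vertical above 0.15 rad or distance of portion_box from where it was at the start of the episode above 0.03 m).
It fails at once if the mug or a jam tub is moved more than 20 mm (distance of any of white_mug, jam_1, jam_3 from where it was at the start of the episode above 0.02 m).
It also fails if it takes over 45 s, if anything falls off the work surface, if the arm or the gripper's body presses on something with over 40 N, if the wrist force passes 120 N, or if a joint passes its speed limit or range.

## Working session

There is one attempt and no reset: what is moved stays moved. The work goes in short steps, Python scripts to look and compute and a shell command to move; the robot and the scene stay as the last step left them, time stands still between calls to the robot, and variables do not carry over. Pictures are saved under pics/ and viewed, at most 10 in all, crops included, and the job is handed in when it is done.

```bash
mkdir -p pics; python3 - <<'E'
from workcell import ctrl
import cv2
for n in("scene","top"):
    im=ctrl.get_image(n); cv2.imwrite(f"pics/{n}0.png",im[:,:,::-1])
    for l in("portion_box","lid1_edge","jam_1","white_mug"):
        print(n,l,[(round(d["score"],2),[round(v) for v in d["rect"]]) for d in ctrl.look_for(n,l)][:5])
    i=ctrl.camera_info(n);print(i["camera_matrix"],i["distortion"],i["world_from_camera"])
o=ctrl.get_obs();print(o["t"],o["ee_pos"],o["orientation"],o["width"],o["ft_force"],ctrl.hold_point_z)
E
```

```text
scene portion_box [(0.71, [223, 162, 282, 192]), (0.25, [366, 289, 413, 348])]
scene lid1_edge []
scene jam_1 [(0.7, [265, 194, 278, 207]), (0.6, [238, 196, 251, 213])]
scene white_mug [(0.84, [364, 289, 415, 346])]
[[483.20288728   0.         322.74992763]
 [  0.         483.20288728 239.73896379]
 [  0.           0.           1.        ]] [-0.03995858  0.          0.          0.          0.        ] [[ 8.52422641e-01  3.67652843e-01 -3.71762058e-01  7.24056592e+01]
 [-5.22551737e-01  6.23197156e-01 -5.81863374e-01 -7.83866359e+02]
 [ 1.77573331e-02  6.90258423e-01  7.23344998e-01  9.31294996e+02]
 [ 0.00000000e+00  0.00000000e+00  0.00000000e+00  1.00000000e+00]]
top portion_box [(0.64, [137, 216, 201, 301])]
top lid1_edge [(0.74, [139, 274, 164, 299]), (0.71, [150, 254, 176, 281])]
top jam_1 [(0.71, [203, 248, 230, 267]), (0.66, [140, 215, 203, 302]), (0.63, [188, 278, 215, 300])]
top white_mug [(0.9, [422, 226, 490, 269])]
[[595.0494228    0.         322.48282987]
 [  0.         595.0494228  251.95902199]
 [  0.           0.           1.        ]] [0.06458218 0.         0.         0.         0.        ] [[ 2.41808562e-02  9.92461970e-01 -1.20143764e-01  3.59603033e+02]
 [-9.99642958e-01  2.26373982e-02 -1.41952091e-02 -9.20730902e+01]
 [-1.13684629e-02  1.20444120e-01  9.92655012e-01  1.28833320e+03]
 [ 0.00000000e+00  0.00000000e+00  0.00000000e+00  1.00000000e+00]]
0.5 [277.30961133 560.06260139 200.43122681] [-7.15920811e-01 -3.05890494e+00  1.46194186e-04] 87.64702660262755 [-0.27926463 -0.29939945 -0.50927515] 18.700000000000003
```

```bash
python3 - <<'E'
import cv2
a=cv2.imread("pics/top0.png");cv2.imwrite("pics/topc.png",cv2.resize(a[195:320,110:270],None,fx=4.8,fy=4.8,interpolation=cv2.INTER_CUBIC))
a=cv2.imread("pics/scene0.png");cv2.imwrite("pics/scenec.png",cv2.resize(a[140:230,190:310],None,fx=6,fy=6,interpolation=cv2.INTER_CUBIC))
E
```

```text
(no output)
```

View pics/topc.png

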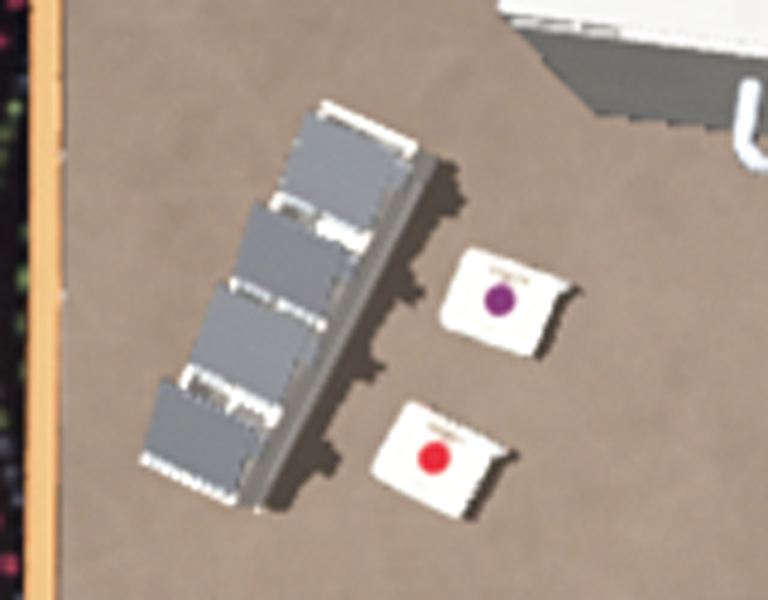

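View pics/scenec.png

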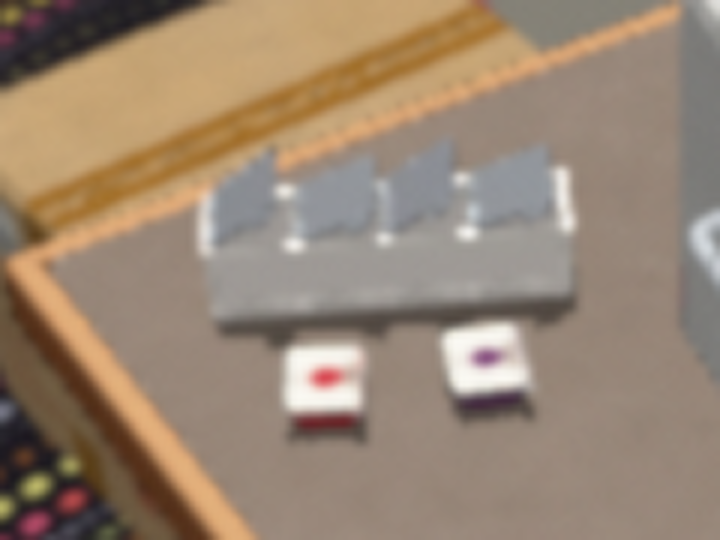

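The top crop shows the row running from lid 1 at lower left (140,460)-(240,500) to the far rim at (320,103)-(418,150). The jam tubs are to the right at (440,460) and (505,300). The scene crop shows the four lids ajar, with lid 1 at the left and free edges near (275,150), (375,155), (453,140) and (547,147).

```bash
cat >geo.py <<'E'
from workcell import ctrl
import numpy as np, cv2
I={n:ctrl.camera_info(n) for n in("scene","top")}
def proj(n,P):
    T=np.linalg.inv(np.array(I[n]["world_from_camera"]));F=np.diag([1,-1,-1.])
    R=F@T[:3,:3];t=F@T[:3,3]
    return cv2.projectPoints(np.atleast_2d(P).astype(float),cv2.Rodrigues(R)[0],t,np.array(I[n]["camera_matrix"]),np.array(I[n]["distortion"]))[0][:,0]
E
python3 - <<'E'
from geo import *
from scipy.optimize import least_squares
top=lambda a:np.array(a)/4.8+[110,195]-.4
sc=lambda a:np.array(a)/6+[190,140]-.4
B=[("top",[-88,23,46],top((140,460))),("top",[-88,-23,46],top((237,502))),("top",[88,23,47],top((321,101))),("top",[88,-23,47],top((418,150))),("top",[-88,-23,0],top((258,512))),("top",[88,-23,0],top((437,158))),
("scene",[-88,-23,47],sc((207,250))),("scene",[-88,-23,0],sc((218,322))),("scene",[88,-23,0],sc((572,303))),("scene",[88,-23,47],sc((574,228))),("scene",[88,23,47],sc((563,168)))]
LT=[(163,378),(218,285),(253,203),(305,112)];LS=[(275,150),(375,155),(453,140),(547,147)]
def W(p,b):
    c,s=np.cos(p[2]),np.sin(p[2]);return np.array([p[0]+c*b[0]-s*b[1],p[1]+s*b[0]+c*b[1],b[2]])
def lp(k,a): return [-84+42*k+41*np.cos(a)-1.5*np.sin(a),22.5,46.5+41*np.sin(a)+1.5*np.cos(a)]
def f(p):
    r=[proj(n,W(p,b))[0]-q for n,b,q in B]
    for k in range(4):
        r+=[proj("top",W(p,lp(k,p[3+k])))[0]-top(LT[k]),proj("scene",W(p,lp(k,p[3+k])))[0]-sc(LS[k])]
    return np.ravel(r)
s=least_squares(f,[500,300,.4,.5,.5,.5,.5],x_scale=[100,100,1,1,1,1,1],loss="soft_l1")
print(s.x.round(3));print(f(s.x).reshape(-1,2).round(1).tolist())
np.save("box.npy",s.x)
p=s.x
for x in(-120,-88,0,88,110):print(x,W(p,[x,0,48]).round(1))
def ray(px,z):
    g=least_squares(lambda q:proj("top",[q[0],q[1],z])[0]-px,[p[0],p[1]]);return g.x.round(0)
for q in((435,458),(500,300)):print("jam",ray(top(q),16))
print("edge",ray(top((60,300)),0))
E
```

```text
[ 4.91314e+02  2.50244e+02 -4.18000e-01  5.75000e-01  3.74000e-01
  5.63000e-01  3.70000e-01]
[[-0.5, 0.2], [-0.9, 0.8], [0.4, -0.4], [-0.3, -1.5], [0.8, -0.4], [0.5, 0.5], [-0.8, 0.8], [-0.6, 1.3], [0.7, 0.0], [-0.3, 0.0], [0.4, 0.2], [-0.3, 0.1], [0.1, 0.3], [-0.3, -0.3], [-0.3, 0.3], [-0.0, -0.2], [-0.2, 0.0], [0.2, -0.4], [-0.0, -0.3]]
-120 [381.7 299.   48. ]
-88 [410.9 286.   48. ]
0 [491.3 250.2  48. ]
88 [571.7 214.5  48. ]
110 [591.8 205.6  48. ]
jam [426. 185.]
jam [497. 160.]
edge [494. 361.]
```

View pics/scene0.png

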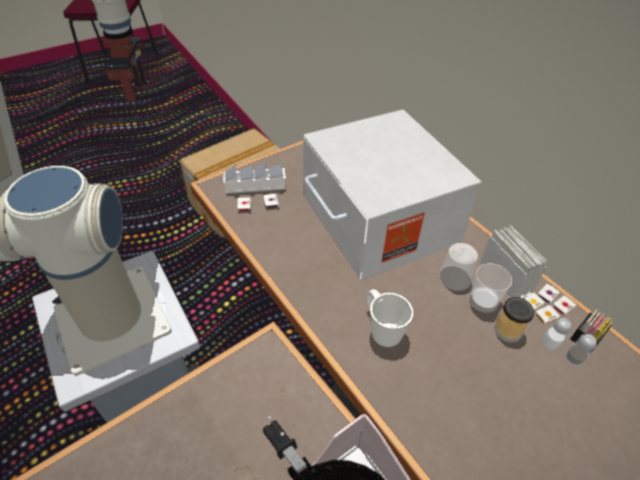

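View pics/top0.png

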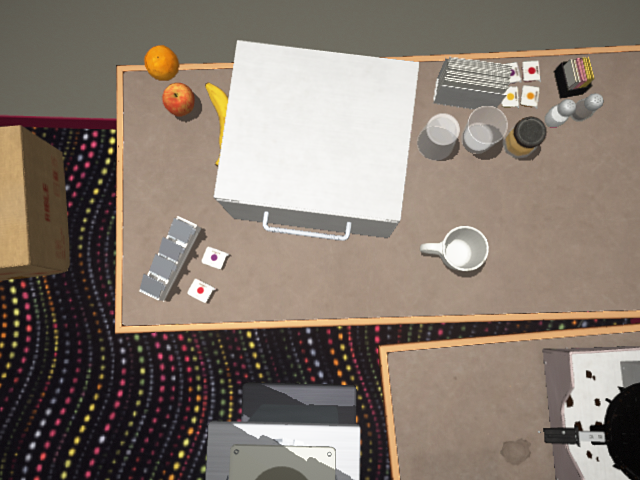

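```bash
cat >>geo.py <<'E'
from scipy.spatial.transform import Rotation as Ro
def rel(bx,by,z,turn=True):
    "tool-frame shift (mm) and turn to bring TCP to box-frame (bx,by), world z, tool pointing down, tool x = box -x"
    p=np.load("box.npy");o=ctrl.get_obs();R=Ro.from_rotvec(o["orientation"])
    c,s=np.cos(p[2]),np.sin(p[2]);t=np.array([p[0]+c*bx-s*by,p[1]+s*bx+c*by,z])
    G=Ro.from_matrix(np.array([[-c,-s,0],[-s,c,0],[0,0,-1.]]))
    return (R.inv().apply(t-o["ee_pos"])).round(1),(R.inv()*G).as_rotvec().round(4)
E
python3 - <<'E'
from geo import *
for a in((-130,0,200),(-130,0,51),(-88,0,51),(100,0,51)):print(a,*rel(*a))
E
```

```text
(-130, 0, 200) [-199.4 -188.1    0.4] [-0.0001 -0.     -0.0416]
(-130, 0, 51) [-199.4 -188.1  149.4] [-0.0001 -0.     -0.0416]
(-88, 0, 51) [-241.3 -186.3  149.4] [-0.0001 -0.     -0.0416]
(100, 0, 51) [-429.2 -178.5  149.4] [-0.0001 -0.     -0.0416]
```

The scene view shows a large white appliance at (390,190) beyond the far end of the row. In the top view its front-left corner is near (216-230,200-220) and its handle spans (265-350,238). I'll check that the gripper body clears it.

```bash
python3 - <<'E'
from geo import *
from scipy.optimize import least_squares
def ray(n,px,z): return least_squares(lambda q:proj(n,[q[0],q[1],z])[0]-px,[500,100]).x.round(0)
print("bottom-left",ray("top",(231,222),0),"scene",ray("scene",(322,220),0),"scene bottom right",ray("scene",(362,277),0))
for h in(150,200,250,300):print(h,ray("top",(216,200),h),ray("scene",(304,163),h),"handle",ray("top",(265,215),h*.8),ray("top",(268,232),h*.8))
E
python3 -m creep '[{"translation":[-25,-25,0],"angular":[0,0,-0.042],"jaw":0},{"translation":[-50,-50,0],"angular":[0,0,-0.042],"jaw":0},{"translation":[-85,-80,0],"angular":[0,0,-0.042],"jaw":0},{"translation":[-120,-112,0],"angular":[0,0,-0.042],"jaw":0},{"translation":[-150,-140,0],"angular":[0,0,-0.042],"jaw":0},{"translation":[-180,-168,0],"angular":[0,0,-0.042],"jaw":0},{"translation":[-199,-188,0],"angular":[0,0,-0.042],"jaw":0},{"translation":[-199,-188,0],"angular":[0,0,-0.042],"jaw":0}]'
```

```text
bottom-left [577. 129.] scene [589.  31.] scene bottom right [ 568. -194.]
150 [595. 134.] [577. 108.] handle [573.  41.] [538.  34.]
200 [584. 124.] [545.  51.] handle [565.  36.] [532.  30.]
250 [574. 114.] [513.  -6.] handle [558.  32.] [526.  25.]
300 [564. 104.] [480. -63.] handle [551.  27.] [520.  21.]
t: 1.5
ee_pos: [372.6, 302.1, 200.7]
orientation: [0.656, 3.072, 0.0]
ft_force: [-1.0, 0.1, 0.7]
width: 11.4
grasp_force: 0.0
```

```bash
python3 -m creep '[{"translation":[0,0,20],"angular":[0,0,0.08],"jaw":0},{"translation":[0,0,45],"angular":[0,0,0.16],"jaw":0},{"translation":[0,0,70],"angular":[0,0,0.24],"jaw":0},{"translation":[0,0,95],"angular":[0,0,0.3],"jaw":0},{"translation":[0,0,115],"angular":[0,0,0.3],"jaw":0},{"translation":[0,0,130],"angular":[0,0,0.3],"jaw":0},{"translation":[0,0,140],"angular":[0,0,0.3],"jaw":0},{"translation":[0,0,140],"angular":[0,0,0.3],"jaw":0}]'
python3 - <<'E'
from geo import *
import cv2
for n,r in(("top",(195,335,90,250)),("scene",(110,230,170,330))):
    im=ctrl.get_image(n)[:,:,::-1];cv2.imwrite(f"pics/{n}1.png",cv2.resize(im[r[0]:r[1],r[2]:r[3]],None,fx=4,fy=4,interpolation=cv2.INTER_CUBIC))
for a in((-125,0,50),(-70,0,50),(0,0,50),(70,0,50)):print(a,*rel(*a))
o=ctrl.get_obs();print(o["ee_pos"],o["ft_force"],o["width"])
E
```

```text
t: 2.5
ee_pos: [372.0, 303.4, 60.0]
orientation: [-1.103, -2.941, 0.001]
ft_force: [0.1, 0.4, -0.4]
width: 0.3
grasp_force: 0.0
(-125, 0, 50) [-5.2  1.  10.8] [ 7.000e-04  2.000e-04 -2.995e-01]
(-70, 0, 50) [-57.7  17.2  10.9] [ 7.000e-04  2.000e-04 -2.995e-01]
(0, 0, 50) [-124.6   37.9   10.9] [ 7.000e-04  2.000e-04 -2.995e-01]
(70, 0, 50) [-191.5   58.6   10.9] [ 7.000e-04  2.000e-04 -2.995e-01]
[372.51791551 303.63713115  60.8359639 ] [-0.19117704  0.34635169 -0.00906245] 0.3156020813629499
```

View pics/scene1.png

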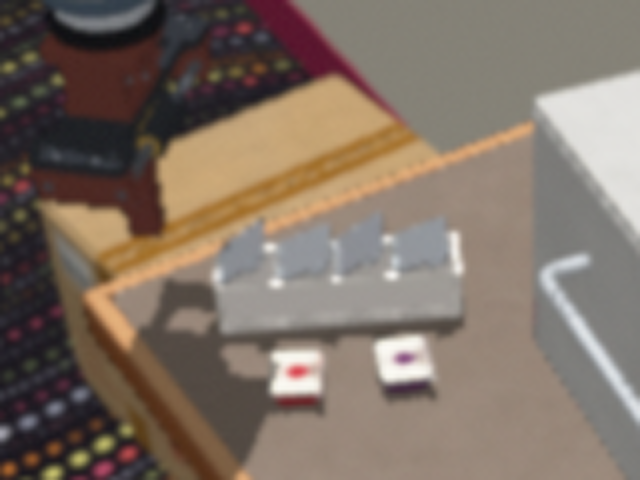

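The scene crop shows the closed fingertips around (135,225), just before lid 1 and in line with the row. The lids and tubs are undisturbed.

```bash
python3 -m creep '[{"translation":[-5,1,6],"angular":[0,0,0],"jaw":0},{"translation":[-8,2,10.5],"angular":[0,0,0],"jaw":0},{"translation":[-15,4,10.5],"angular":[0,0,0],"jaw":0},{"translation":[-22,6,10.5],"angular":[0,0,0],"jaw":0},{"translation":[-29,8.3,10.5],"angular":[0,0,0],"jaw":0},{"translation":[-36,10.5,10.5],"angular":[0,0,0],"jaw":0},{"translation":[-43,12.7,10.5],"angular":[0,0,0],"jaw":0},{"translation":[-50,14.8,10.5],"angular":[0,0,0],"jaw":0}]'
python3 - <<'E'
from geo import *
import cv2
r=(110,230,170,330);im=ctrl.get_image("scene")[:,:,::-1];cv2.imwrite("pics/scene2.png",cv2.resize(im[r[0]:r[1],r[2]:r[3]],None,fx=4,fy=4,interpolation=cv2.INTER_CUBIC))
for a in((-70,0,50),(0,0,50),(70,0,50)):print(a,*rel(*a))
o=ctrl.get_obs();print(o["ee_pos"],o["ft_force"],(proj("scene",o["ee_pos"])-[170,110])*4)
E
```

```text
t: 3.6
ee_pos: [420.1, 281.4, 50.0]
orientation: [1.104, 2.941, 0.0]
ft_force: [-0.1, 0.3, 0.5]
width: 0.5
grasp_force: 0.0
(-70, 0, 50) [-6.6  2.3  0.1] [ 0.0006  0.0005 -0.2998]
(0, 0, 50) [-73.5  22.9   0.1] [ 0.0006  0.0005 -0.2998]
(70, 0, 50) [-140.3   43.6    0.2] [ 0.0006  0.0005 -0.2998]
[420.89534005 281.30654408  50.08687471] [0.49505455 0.02199735 0.04875975] [[228.31506359 263.53928269]]
```

View pics/scene2.png

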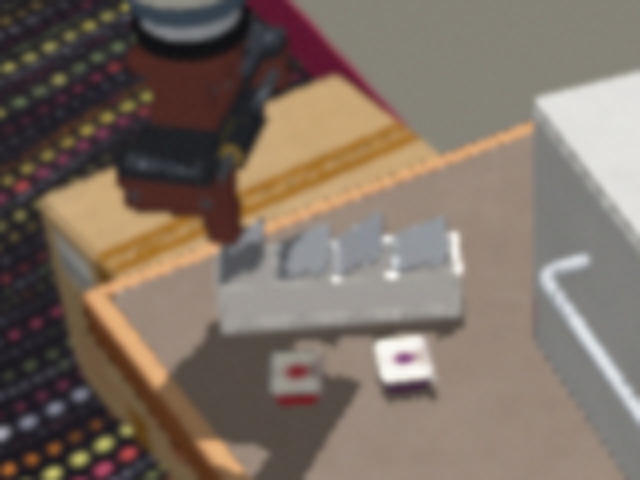

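```bash
python3 - <<'E'
from geo import *
print((proj("scene",[372.5,303.6,60.8])-[170,110])*4,(proj("top",[372.5,303.6,60.8])-[90,195])*4)
im=ctrl.get_image("scene")[:,:,::-1]
a=cv2.resize(im[150:200,205:270],None,fx=8,fy=8,interpolation=cv2.INTER_CUBIC)
im=ctrl.get_image("top")[:,:,::-1]
b=cv2.resize(im[200:310,120:215],None,fx=400/110,fy=400/110,interpolation=cv2.INTER_CUBIC)
c=np.zeros((400,a.shape[1]+b.shape[1],3),np.uint8)[:, :800];cc=np.hstack([a[:400],b[:400]])[:,:800]
cv2.imwrite("pics/z3.png",cc);print(cc.shape)
E
```

```text
[[151.11835841 256.45536763]] [[184.40689936 474.39691101]]
(400, 800, 3)
```

View pics/z3.png

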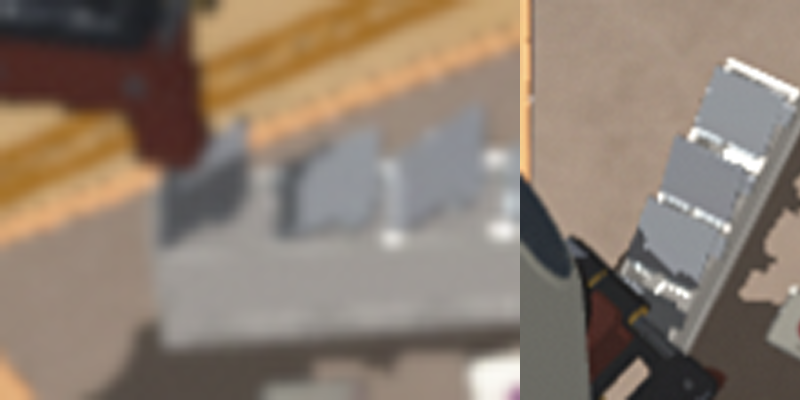

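The finger's end shows at zoom (165,165), but the calibration puts the TCP about 5 px lower, so the closed tips may sit higher than the TCP says. Lid 1 hasn't moved. Going forward at this height is safe either way, and lid 1's new angle will give the true tip height.

```bash
python3 -m creep '[{"translation":[-3,0.9,0],"angular":[0,0,0],"jaw":0},{"translation":[-6,2,0],"angular":[0,0,0],"jaw":0},{"translation":[-9,3,0],"angular":[0,0,0],"jaw":0},{"translation":[-12,4,0],"angular":[0,0,0],"jaw":0},{"translation":[-15,5,0],"angular":[0,0,0],"jaw":0},{"translation":[-18,5.8,0],"angular":[0,0,0],"jaw":0},{"translation":[-21,6.7,0],"angular":[0,0,0],"jaw":0},{"translation":[-21,6.7,0],"angular":[0,0,0],"jaw":0}]'
python3 - <<'E'
from geo import *
o=ctrl.get_obs();im=ctrl.get_image("scene")[:,:,::-1]
cv2.imwrite("pics/raw4.png",im)
a=cv2.resize(im[140:200,205:300],None,fx=8,fy=8,interpolation=cv2.INTER_CUBIC)
cv2.imwrite("pics/z4.png",a)
print(o["ee_pos"],o["ft_force"],(proj("scene",o["ee_pos"])-[205,140])*8,(proj("scene",o["ee_pos"]+[0,0,20])-[205,140])*8)
p=np.load("box.npy");c,s=np.cos(p[2]),np.sin(p[2])
for th in(0,.1,.2,.3,.4,.5,.6):
  b=[[-84+41*np.cos(th)-1.5*np.sin(th),y,46.5+41*np.sin(th)+1.5*np.cos(th)] for y in(22.5,-22.5)]
  P=[[p[0]+c*x-s*y,p[1]+s*x+c*y,z] for x,y,z in b];print(th,((proj("scene",P)-[205,140])*8).round(0).tolist())
print(rel(70,0,50))
E
```

```text
t: 4.75
ee_pos: [440.1, 272.7, 50.0]
orientation: [1.104, 2.941, 0.0]
ft_force: [-0.2, -0.9, -1.1]
width: 0.3
grasp_force: 0.0
[440.07932973 272.70695839  49.97800628] [-0.23938061 -0.8576858  -1.11027919] [[235.56874003 283.28030214]] [[229.23861151 239.20282593]]
0 [[272.0, 246.0], [273.0, 324.0]]
0.1 [[269.0, 237.0], [271.0, 315.0]]
0.2 [[266.0, 228.0], [267.0, 307.0]]
0.3 [[262.0, 220.0], [263.0, 298.0]]
0.4 [[256.0, 212.0], [257.0, 290.0]]
0.5 [[250.0, 204.0], [251.0, 282.0]]
0.6 [[243.0, 197.0], [243.0, 275.0]]
(array([-120.4,   37.6,   -0. ]), array([-1.000e-04, -0.000e+00, -2.998e-01]))
```

View pics/z4.png

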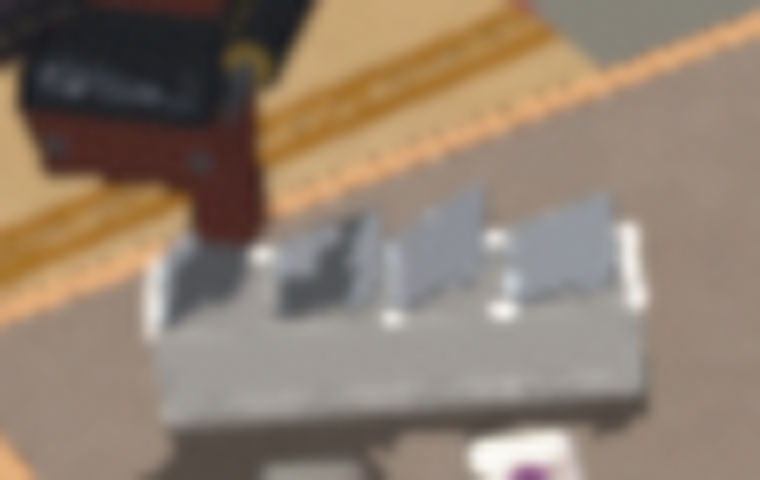

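Lid 1 still stands at about 0.55 rad, with its tab edge at (247,285). The finger's end at (230,242) matches a height of about 69 mm, so the closed tips end about 19 mm above the reported TCP. I'll descend over lid 1 in small steps and check the force.

```bash
python3 -m creep '[{"translation":[0,0,2],"angular":[0,0,0],"jaw":0},{"translation":[0,0,4],"angular":[0,0,0],"jaw":0},{"translation":[0,0,6],"angular":[0,0,0],"jaw":0},{"translation":[0,0,8],"angular":[0,0,0],"jaw":0},{"translation":[0,0,10],"angular":[0,0,0],"jaw":0},{"translation":[0,0,11],"angular":[0,0,0],"jaw":0},{"translation":[0,0,12],"angular":[0,0,0],"jaw":0},{"translation":[0,0,12],"angular":[0,0,0],"jaw":0}]'
cat > tip.py <<'E'
from geo import *
o=ctrl.get_obs();im=ctrl.get_image("scene");q=proj("scene",o["ee_pos"])[0]
f=im.astype(int);m=(f[...,0]>f[...,1]*1.5)&(f[...,0]<110)   # reddish-brown finger
u0=int(round(q[0]))
ends=[int(np.nonzero(m[150:200,u])[0].max())+150 for u in range(u0-3,u0+3) if m[150:200,u].any()]
print("ee",o["ee_pos"].round(1),"F",o["ft_force"].round(1),"tcp px",q.round(1),"finger ends",ends)
k=proj("scene",o["ee_pos"]+np.array([0,0,10]))[0]-q;print("tip above tcp ~",((np.median(ends)+.5-q[1])/k[1]*10).round(1))
E
python3 tip.py
```

```text
t: 5.8
ee_pos: [439.8, 272.8, 37.9]
orientation: [-1.103, -2.941, 0.0]
ft_force: [-0.2, -0.3, -0.2]
width: 0.3
grasp_force: 0.0
ee [439.8 272.8  37.9] F [-0.2 -0.3 -0.2] tcp px [234.8 178.7] finger ends [172, 172, 172, 172, 173, 170]
tip above tcp ~ 22.9
```

```bash
python3 -m creep '[{"translation":[0,0,0.5],"angular":[0,0,0],"jaw":0},{"translation":[0,0,1],"angular":[0,0,0],"jaw":0},{"translation":[0,0,1.5],"angular":[0,0,0],"jaw":0},{"translation":[0,0,2],"angular":[0,0,0],"jaw":0},{"translation":[0,0,2.5],"angular":[0,0,0],"jaw":0},{"translation":[0,0,3],"angular":[0,0,0],"jaw":0},{"translation":[0,0,3.5],"angular":[0,0,0],"jaw":0},{"translation":[0,0,4],"angular":[0,0,0],"jaw":0}]'
python3 tip.py
```

```text
t: 6.85
ee_pos: [439.8, 272.8, 33.9]
orientation: [-1.103, -2.941, 0.0]
ft_force: [1.0, -0.3, -0.1]
width: 0.3
grasp_force: 0.1
ee [439.8 272.8  33.9] F [ 1.  -0.3 -0.1] tcp px [235.  179.8] finger ends [173, 173, 173, 174, 174, 172]
tip above tcp ~ 23.2
```

```bash
python3 -m creep '[{"translation":[0,0,0.2],"angular":[0,0,0],"jaw":0},{"translation":[0,0,0.4],"angular":[0,0,0],"jaw":0},{"translation":[0,0,0.6],"angular":[0,0,0],"jaw":0},{"translation":[0,0,0.8],"angular":[0,0,0],"jaw":0},{"translation":[0,0,1],"angular":[0,0,0],"jaw":0},{"translation":[0,0,1.2],"angular":[0,0,0],"jaw":0},{"translation":[0,0,1.4],"angular":[0,0,0],"jaw":0},{"translation":[0,0,1.5],"angular":[0,0,0],"jaw":0}]'
python3 tip.py
```

```text
t: 7.9
ee_pos: [439.9, 272.8, 32.5]
orientation: [-1.104, -2.941, 0.0]
ft_force: [0.2, -0.3, -0.1]
width: 0.2
grasp_force: 0.1
ee [439.9 272.8  32.5] F [ 0.2 -0.3 -0.1] tcp px [235.  180.2] finger ends [174, 174, 174, 174, 174, 173]
tip above tcp ~ 21.0
```

```bash
python3 -m creep '[{"translation":[0,0,0.2],"angular":[0,0,0],"jaw":0},{"translation":[0,0,0.4],"angular":[0,0,0],"jaw":0},{"translation":[0,0,0.6],"angular":[0,0,0],"jaw":0},{"translation":[0,0,0.8],"angular":[0,0,0],"jaw":0},{"translation":[0,0,1],"angular":[0,0,0],"jaw":0},{"translation":[0,0,1],"angular":[0,0,0],"jaw":0},{"translation":[0,0,1],"angular":[0,0,0],"jaw":0},{"translation":[0,0,1],"angular":[0,0,0],"jaw":0}]'
python3 - <<'E'
from geo import *
im=ctrl.get_image("scene")[:,:,::-1]
cv2.imwrite("pics/z5.png",cv2.resize(im[150:200,210:300],None,fx=8,fy=8,interpolation=cv2.INTER_CUBIC))
E
```

```text
t: 8.95
ee_pos: [439.9, 272.8, 31.5]
orientation: [1.103, 2.941, 0.0]
ft_force: [-0.8, -0.2, 0.5]
width: 0.5
grasp_force: 0.0
```

View pics/z5.png

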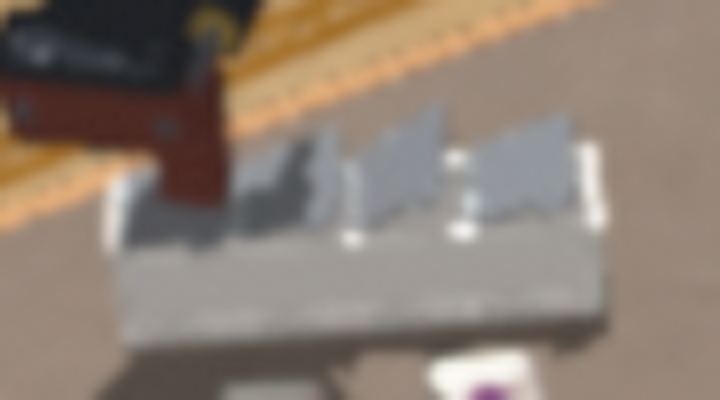

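Lid 1 is now nearly flat under the fingers, its edge running from (120,245) to (225,245). The other lids are still ajar. I'll keep going down until the force shows contact.

```bash
python3 -m creep '[{"translation":[0,0,0.2],"angular":[0,0,0],"jaw":0},{"translation":[0,0,0.4],"angular":[0,0,0],"jaw":0},{"translation":[0,0,0.6],"angular":[0,0,0],"jaw":0},{"translation":[0,0,0.8],"angular":[0,0,0],"jaw":0},{"translation":[0,0,1],"angular":[0,0,0],"jaw":0},{"translation":[0,0,1],"angular":[0,0,0],"jaw":0},{"translation":[0,0,1],"angular":[0,0,0],"jaw":0},{"translation":[0,0,1],"angular":[0,0,0],"jaw":0}]'
```

```text
t: 10.0
ee_pos: [439.8, 272.8, 30.5]
orientation: [-1.103, -2.941, 0.0]
ft_force: [0.2, -0.3, 0.1]
width: 0.1
grasp_force: 0.0
```

```bash
python3 -m creep '[{"translation":[0,0,0.2],"angular":[0,0,0],"jaw":0},{"translation":[0,0,0.4],"angular":[0,0,0],"jaw":0},{"translation":[0,0,0.6],"angular":[0,0,0],"jaw":0},{"translation":[0,0,0.8],"angular":[0,0,0],"jaw":0},{"translation":[0,0,1],"angular":[0,0,0],"jaw":0},{"translation":[0,0,1],"angular":[0,0,0],"jaw":0},{"translation":[0,0,1],"angular":[0,0,0],"jaw":0},{"translation":[0,0,1],"angular":[0,0,0],"jaw":0}]'
python3 tip.py
```

```text
t: 11.0
ee_pos: [439.9, 272.8, 29.5]
orientation: [1.103, 2.941, 0.0]
ft_force: [-0.3, 0.4, 0.3]
width: 0.4
grasp_force: 0.0
ee [439.9 272.8  29.5] F [-0.3  0.4  0.3] tcp px [235.2 180.9] finger ends [174, 175, 175, 175, 175, 174]
tip above tcp ~ 20.3
```

```bash
python3 -m creep '[{"translation":[0,0,0.2],"angular":[0,0,0],"jaw":0},{"translation":[0,0,0.4],"angular":[0,0,0],"jaw":0},{"translation":[0,0,0.6],"angular":[0,0,0],"jaw":0},{"translation":[0,0,0.8],"angular":[0,0,0],"jaw":0},{"translation":[0,0,0.8],"angular":[0,0,0],"jaw":0},{"translation":[0,0,0.8],"angular":[0,0,0],"jaw":0},{"translation":[0,0,0.8],"angular":[0,0,0],"jaw":0},{"translation":[0,0,0.8],"angular":[0,0,0],"jaw":0}]'
python3 tip.py
```

```text
t: 12.05
ee_pos: [439.8, 272.8, 28.7]
orientation: [-1.103, -2.941, 0.0]
ft_force: [-1.4, 1.0, 0.6]
width: 0.1
grasp_force: 0.0
ee [439.8 272.8  28.7] F [-1.4  1.   0.6] tcp px [235.2 181.2] finger ends [175, 175, 175, 175, 175, 175]
tip above tcp ~ 21.1
```

```bash
python3 -m creep '[{"translation":[0,0,0.2],"angular":[0,0,0],"jaw":0},{"translation":[0,0,0.4],"angular":[0,0,0],"jaw":0},{"translation":[0,0,0.6],"angular":[0,0,0],"jaw":0},{"translation":[0,0,0.8],"angular":[0,0,0],"jaw":0},{"translation":[0,0,0.8],"angular":[0,0,0],"jaw":0},{"translation":[0,0,0.8],"angular":[0,0,0],"jaw":0},{"translation":[0,0,0.8],"angular":[0,0,0],"jaw":0},{"translation":[0,0,0.8],"angular":[0,0,0],"jaw":0}]'
python3 tip.py
```

```text
t: 13.1
ee_pos: [439.9, 272.8, 27.9]
orientation: [1.103, 2.941, -0.0]
ft_force: [0.1, 0.4, -0.3]
width: 0.3
grasp_force: 0.0
ee [439.9 272.8  27.9] F [ 0.1  0.4 -0.3] tcp px [235.2 181.4] finger ends [175, 175, 175, 175, 175, 175]
tip above tcp ~ 21.9
```

```bash
python3 -m creep '[{"translation":[0,0,0.2],"angular":[0,0,0],"jaw":0},{"translation":[0,0,0.4],"angular":[0,0,0],"jaw":0},{"translation":[0,0,0.6],"angular":[0,0,0],"jaw":0},{"translation":[0,0,0.8],"angular":[0,0,0],"jaw":0},{"translation":[0,0,0.8],"angular":[0,0,0],"jaw":0},{"translation":[0,0,0.8],"angular":[0,0,0],"jaw":0},{"translation":[0,0,0.8],"angular":[0,0,0],"jaw":0},{"translation":[0,0,0.8],"angular":[0,0,0],"jaw":0}]'
python3 tip.py
```

```text
t: 14.15
ee_pos: [439.9, 272.8, 27.1]
orientation: [-1.104, -2.941, 0.0]
ft_force: [0.6, 0.8, 0.2]
width: 0.7
grasp_force: 0.0
ee [439.9 272.8  27.1] F [0.6 0.8 0.2] tcp px [235.3 181.6] finger ends [175, 175, 175, 176, 176, 175]
tip above tcp ~ 22.8
```

```bash
python3 -m creep '[{"translation":[0,0,0.2],"angular":[0,0,0],"jaw":0},{"translation":[0,0,0.4],"angular":[0,0,0],"jaw":0},{"translation":[0,0,0.6],"angular":[0,0,0],"jaw":0},{"translation":[0,0,0.8],"angular":[0,0,0],"jaw":0},{"translation":[0,0,1],"angular":[0,0,0],"jaw":0},{"translation":[0,0,1],"angular":[0,0,0],"jaw":0},{"translation":[0,0,1],"angular":[0,0,0],"jaw":0},{"translation":[0,0,1],"angular":[0,0,0],"jaw":0}]'
python3 tip.py
```

```text
t: 15.2
ee_pos: [439.9, 272.8, 26.1]
orientation: [1.104, 2.941, 0.0]
ft_force: [-1.1, -0.7, 2.8]
width: 0.3
grasp_force: 1.0
ee [439.9 272.8  26.1] F [-1.1 -0.7  2.8] tcp px [235.3 181.8] finger ends [175, 175, 176, 176, 176, 175]
tip above tcp ~ 21.8
```

Contact at TCP z ≈ 26.1, so the tips end about 22 mm above the reported TCP. Next I lift 1 mm and run along the row.

```bash
python3 -m creep '[{"translation":[0,0,-1],"angular":[0,0,0],"jaw":0},{"translation":[-5,1.6,-1],"angular":[0,0,0],"jaw":0},{"translation":[-11,3.4,-1],"angular":[0,0,0],"jaw":0},{"translation":[-17,5.3,-1],"angular":[0,0,0],"jaw":0},{"translation":[-23,7.2,-1],"angular":[0,0,0],"jaw":0},{"translation":[-29,9,-1],"angular":[0,0,0],"jaw":0},{"translation":[-35,10.9,-1],"angular":[0,0,0],"jaw":0},{"translation":[-40,12.5,-1],"angular":[0,0,0],"jaw":0}]'
python3 - <<'E'
from geo import *
im=ctrl.get_image("scene")[:,:,::-1]
cv2.imwrite("pics/z6.png",cv2.resize(im[150:200,210:300],None,fx=8,fy=8,interpolation=cv2.INTER_CUBIC))
print(rel(70,0,27))
E
```

```text
t: 16.25
ee_pos: [478.6, 255.7, 27.1]
orientation: [1.104, 2.941, 0.0]
ft_force: [-0.4, -0.8, 0.8]
width: 0.4
grasp_force: 0.0
(array([-79.6,  24.6,   0.2]), array([ 0.0005,  0.0004, -0.2998]))
```

View pics/z6.png

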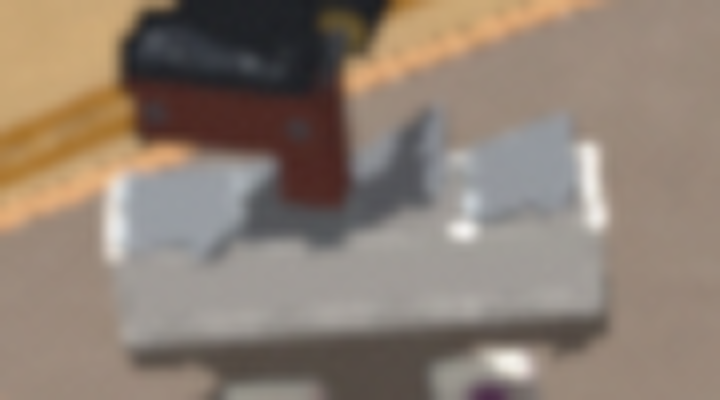

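Lids 1 and 2 lie flat, from (110,200) to (340,230). Lid 3 (430,110) and lid 4 (570,120) are still ajar, and the box hasn't moved. Continuing.

```bash
python3 -m creep '[{"translation":[-5,1.6,0],"angular":[0,0,0],"jaw":0},{"translation":[-10,3.1,0],"angular":[0,0,0],"jaw":0},{"translation":[-15,4.7,0],"angular":[0,0,0],"jaw":0},{"translation":[-20,6.2,0],"angular":[0,0,0],"jaw":0},{"translation":[-25,7.8,0],"angular":[0,0,0],"jaw":0},{"translation":[-30,9.3,0],"angular":[0,0,0],"jaw":0},{"translation":[-35,10.9,0],"angular":[0,0,0],"jaw":0},{"translation":[-40,12.4,0],"angular":[0,0,0],"jaw":0}]'
python3 -m creep '[{"translation":[-5,1.6,0],"angular":[0,0,0],"jaw":0},{"translation":[-10,3.1,0],"angular":[0,0,0],"jaw":0},{"translation":[-15,4.7,0],"angular":[0,0,0],"jaw":0},{"translation":[-20,6.2,0],"angular":[0,0,0],"jaw":0},{"translation":[-25,7.8,0],"angular":[0,0,0],"jaw":0},{"translation":[-30,9.3,0],"angular":[0,0,0],"jaw":0},{"translation":[-35,10.9,0],"angular":[0,0,0],"jaw":0},{"translation":[-39,12.1,0],"angular":[0,0,0],"jaw":0}]'
python3 - <<'E'
from geo import *
print(rel(70,0,27))
E
```

```text
t: 17.3
ee_pos: [516.8, 238.8, 27.1]
orientation: [1.103, 2.941, -0.0]
ft_force: [-0.7, 0.7, 0.0]
width: 0.4
grasp_force: 0.0
t: 18.3
ee_pos: [554.2, 222.2, 27.1]
orientation: [1.104, 2.941, 0.0]
ft_force: [-0.0, -0.1, -0.1]
width: 0.7
grasp_force: 0.0
(array([-1.1,  0.4,  0.1]), array([ 0.    ,  0.    , -0.2996]))
```

```bash
python3 -m creep '[{"translation":[-2,0.6,0],"angular":[0,0,0],"jaw":0},{"translation":[-4,1.2,0],"angular":[0,0,0],"jaw":0},{"translation":[-4,1.2,0],"angular":[0,0,0],"jaw":0},{"translation":[-4,1.2,0],"angular":[0,0,0],"jaw":0},{"translation":[-4,1.2,-3],"angular":[0,0,0],"jaw":0},{"translation":[-4,1.2,-8],"angular":[0,0,0],"jaw":0},{"translation":[-4,1.2,-16],"angular":[0,0,0],"jaw":0},{"translation":[-4,1.2,-26],"angular":[0,0,0],"jaw":0}]'
python3 - <<'E'
from geo import *
from scipy.optimize import least_squares
p=np.load("box.npy");c,s=np.cos(p[2]),np.sin(p[2])
im=ctrl.get_image("scene");g=cv2.imread("pics/scene0.png")[:,:,::-1]
def W(x,y,z):return [p[0]+c*x-s*y,p[1]+s*x+c*y,z]
# free-edge point of each lid, flat; and points just above flat lid's +y edge, where an open lid would show grey
for k in range(4):
    for th in(.15,.25):
        P=W(-84+42*k+39*np.cos(th),21.5,47.5+39*np.sin(th)+1)
        u,v=proj("scene",P)[0]; q=(int(round(u)),int(round(v)))
        print(k+1,th,q,"before",g[q[1],q[0]],"now",im[q[1],q[0]])
print([(round(d["score"],2),np.round(d["rect"])) for d in ctrl.look_for("scene","portion_box")][:2])
# brightest column profile along lid +y edge: first lid-grey row (top) per lid near free edge
for k in range(4):
    u,v=proj("scene",W(-84+42*k+38,22.5,48))[0];u=int(round(u));print("lid",k+1,"flat edge row",round(v,1),[im[r,u].tolist() for r in range(int(v)-6,int(v)+3)])
E
```

```text
t: 19.3
ee_pos: [557.7, 220.7, 53.8]
orientation: [1.103, 2.941, 0.0]
ft_force: [0.6, 0.3, 0.7]
width: 0.2
grasp_force: 0.0
1 0.15 (238, 169) before [158 140 126] now [161 144 131]
1 0.25 (237, 168) before [182 148 123] now [189 152 122]
2 0.15 (252, 168) before [142 138 135] now [159 144 133]
2 0.25 (252, 167) before [144 138 135] now [157 140 126]
3 0.15 (267, 167) before [149 134 121] now [155 141 130]
3 0.25 (266, 166) before [141 128 118] now [154 137 123]
4 0.15 (281, 166) before [140 135 134] now [117  98  93]
4 0.25 (281, 165) before [142 136 132] now [93 64 57]
[(0.6, array([222., 165., 283., 193.])), (0.33, array([239., 198., 254., 210.]))]
lid 1 flat edge row 170.8 [[196, 160, 117], [212, 165, 118], [220, 170, 121], [204, 160, 122], [175, 146, 124], [161, 144, 131], [159, 152, 148], [160, 161, 163], [161, 165, 170]]
lid 2 flat edge row 169.8 [[164, 140, 122], [157, 139, 124], [157, 138, 125], [157, 139, 125], [157, 140, 126], [159, 144, 133], [156, 150, 147], [154, 157, 159], [154, 158, 164]]
lid 3 flat edge row 168.8 [[156, 138, 126], [157, 139, 126], [157, 139, 125], [156, 139, 125], [154, 137, 123], [155, 141, 130], [159, 154, 151], [164, 166, 170], [171, 176, 181]]
lid 4 flat edge row 167.8 [[76, 40, 35], [77, 41, 36], [78, 42, 37], [81, 47, 41], [93, 64, 57], [117, 98, 93], [142, 136, 135], [152, 153, 155], [151, 154, 159]]
```

```bash
python3 -m creep '[{"translation":[0,0,-15],"angular":[0,0,0],"jaw":0},{"translation":[0,0,-32],"angular":[0,0,0],"jaw":0},{"translation":[0,0,-50],"angular":[0,0,0],"jaw":0},{"translation":[0,0,-70],"angular":[0,0,0],"jaw":0},{"translation":[0,0,-90],"angular":[0,0,0],"jaw":0},{"translation":[0,0,-100],"angular":[0,0,0],"jaw":0},{"translation":[0,0,-100],"angular":[0,0,0],"jaw":0},{"translation":[0,0,-100],"angular":[0,0,0],"jaw":0}]'
python3 - <<'E'
from geo import *
p=np.load("box.npy");c,s=np.cos(p[2]),np.sin(p[2])
im=ctrl.get_image("scene")
for k in range(4):
    x,y=-84+42*k+38,22.5
    u,v=proj("scene",[p[0]+c*x-s*y,p[1]+s*x+c*y,48])[0];u=int(round(u));print("lid",k+1,round(v,1),[im[r,u].tolist() for r in range(int(v)-6,int(v)+3)])
E
```

```text
t: 20.4
ee_pos: [557.2, 220.5, 152.6]
orientation: [-1.103, -2.941, 0.001]
ft_force: [-0.1, -0.2, -0.4]
width: 0.4
grasp_force: 0.0
lid 1 170.8 [[196, 159, 117], [214, 167, 120], [221, 171, 122], [204, 161, 122], [176, 147, 125], [161, 145, 131], [160, 153, 149], [161, 162, 165], [160, 165, 170]]
lid 2 169.8 [[164, 141, 122], [159, 140, 125], [157, 139, 125], [157, 140, 126], [158, 141, 127], [159, 144, 132], [156, 150, 147], [154, 156, 159], [154, 159, 164]]
lid 3 168.8 [[157, 139, 126], [157, 140, 127], [157, 139, 126], [156, 138, 125], [155, 138, 124], [155, 141, 131], [159, 154, 152], [164, 166, 170], [171, 176, 181]]
lid 4 167.8 [[157, 141, 127], [157, 140, 126], [157, 140, 126], [158, 141, 127], [158, 141, 127], [153, 137, 124], [131, 120, 114], [106, 103, 102], [93, 94, 95]]
```

All four free edges sit at their flat rows, the box is in place and the arm is clear.

```bash
python3 -c "
from workcell import ctrl
print(ctrl.close_job())"
```

```text
the job is handed in; nothing more can be done
None
```

I shut all four lids in order in one low run along the row, moved the arm clear and handed the job in at about 20 s. The last camera check showed every lid flat and the box in place; I didn't re-measure the mug and tubs, and no verdict came back.

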